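Shut the gouge box and hold out its opened dial lock

ROBOT

A 6-joint arm with a two-finger parallel gripper is mounted at the origin on a cart in front of the work surface, level with it; the furniture and walls round the work are solid. World frame = base frame: x ahead of the robot, y to its left, z up, the work surface at z = 0. Lengths are in mm, angles in rad, forces in N, time in s.
With the tool pointing down it reaches from about 350 to 775 mm from the base axis. Payload 5.5 kg.
Tool frame: the origin (TCP) lies on the mounting face of the last link; the fingertips stand 173 mm ahead of it and the grasp point (between the pads) lies 155 mm ahead of it (ctrl.tcp_to_grasp is the z of the grasp point in the tool frame, in mm); z points along the fingers, y is the line along which they close (so a half turn about z gives the same grasp; the last joint's range is limited). The gripper opens to 85 mm and grips with 20 to 120 N. Pads are 22 mm wide; open, the fingers measure 114 mm over their backs; the gripper's body (76 mm by 85 mm) begins 54 mm behind the grasp point. The pads swing forward as they close: fully open they stand 13 mm farther back than shut.
Start: joints at [1.095, 0.313, 0.046, 1.304, 0, 1.431], TCP at [189.495, 542.904, 404.723] pointing down, gripper open.
Joint ranges: [-2.76, 2.76], [-0.86, 1.69], [-1.03, 1.26], [-2.2, 2.34], [-1.47, 1.5], [-3.14, 3.14]. Speed limits (rad/s): [2.57, 2.57, 3.14, 3.14, 3.14, 3.14].

INTERFACE

Orientations are given as [roll, pitch, yaw] about the fixed x, y, z axes, in that order (R = Rz(yaw) Ry(pitch) Rx(roll)).
In Python, from rig import ctrl, cams, spotter gives the robot as it stands.
- The arm moves only by the tool drive_tool, never from a script. Its argument "plan" is a list of rows, each an object with "twist": the turn, a rotation vector about the tool's x, y, z in degrees, a list of three; "dp": the shift along the tool's x, y, z in mm, a list of three; "grip": the closure, from -1 (fully open) to 1 (shut), so that 0 is half open. A call has 1 to 20 rows; each row is the pose to reach, as a shift and turn from the pose commanded when the call began, along the tool's axes at that moment; what a row does not reach only later rows make up. A row lasts 1/10 s, in which the tool goes at most 50 mm and 8.59 degrees, less where a joint would pass 70% of its speed; a pose out of reach is approached as far as the arm can. A call with a gripper value outside its range is refused whole. The fingers move at their own pace and stop on an object; "squeeze" is the grip in N (left out, the last holds). Time passes only in rows, so rows that repeat a pose let the fingers close. It gives the time, the measured TCP pose, the force, the opening and the grip force at its end, in the units of the state.
- ctrl.sense(): the state, without advancing time (a new reading comes with each control period).
- cams.camera(name): name is "scene" or "side" or "wrist"; returns (picture, depth): 480x640x3 uint8, red, green, blue; 480x640 float32, mm along the optical axis (not along the pixel's ray), 0 where there is no reading.
- cams.camera_info(name): a dict with "intrinsics" (3x3 intrinsics, pixels), "R" (3x3) and "t" (3): a world point X has camera coordinates R X + t; the wrist camera has in their place "hand_eye" (4x4, takes a point from camera to tool coordinates, whose origin is the TCP and whose axes are the flange's). Camera axes: x right, y down, z forward; pixel columns grow to the right and rows downward; lengths in mm; the calibration is good to about 2 mm. A picture is of the moment at which its call begins: read the wrist's pose just before it. camera_info takes no time and is no camera call.
- ctrl.finish_job(): hands the job in; it is judged then, once.
Trained networks look in the newest picture that a camera, given by its name, has taken for a name from the list of things; names that differ only in an ending like _2 or _b are one class to them, and where a whole thing is asked for, a point or a joint stands for the part that bears it (a point fixed in the world has none). Each returns a list of dicts, best first, with "p" (0 to 1); they miss things now and then, are a little off and sometimes report something else, mostly with a low value. They report only what shows in the picture. A call takes as long as a camera call. They do not tell look-alikes from the thing itself.
- spotter.find_in(camera, label): "rect" ([left, top, right, bottom] in pixels, round what is visible of it).
- spotter.tip_of(camera, label): "xy" ([column, row] in pixels: a listed point, or the origin of a listed thing).
The state is a dict: "time": time; "qpos": joint angles; "dq": joint speeds; "effort": joint torques, N m; "tcp_pos": TCP position; "orientation": TCP orientation; "force": force on the tool from outside, world axes, zero at the start; "ft_torque": the same for the moment, N m; "finger_gap": opening from 0.0 (shut) to 1.0 (fully open); "finger_force": force on a finger pad.
Only numpy, scipy, OpenCV 4.12 (cv2) and the standard library are available. Lean on these libraries where they do the work, as an engineer would, in place of code of your own. Each camera call takes 0.05 s, during which the arm holds its last target. There are 200 camera calls.

TASK

Lock-up time: first shut the lid of the loaded gouge box. Then open the dial lock that stands in its wooden rest: turn the dial, feeling its clicks, until the nose of its grip clicks into the notch at the long raised mark, and pull the shackle up all the way open. Finish still holding the lock by its open shackle, hanging still above the hasp of the box (its middle within 10 cm of it sideways, its underside higher than the lid and touching nothing), and leave the other things on the bench where they are.

Things in the scene. Friction and masses are not known exactly. Their poses are not given: they have to be found in the camera images.
- tool_box: Brown wooden gouge box, 146 x 276 x 59 mm with the lid shut, fixed to the bench, three gouges inside. Origin: centre of its underside; own x points from its front (hasp side, facing roughly to the robot) to its hinge side, y along its length, z up. Walls 48 mm high. The hinge line runs along y at x = +71 mm, z = 49 mm.
- tool_box_lid (a joint): Lid hinge, rad: 0 shut, grows as the lid opens, 1.83 fully open (leaning back away from the robot). The lid is a plate 134 mm from hinge to front edge, 276 mm long, 9 mm thick (its underside is level with the hinge line when shut, so its top is then 58 mm above the bench). It starts open at 1.1 to 1.7. The hinge is stiff (0.25 Nm, 1 to 4 N at the edge): the lid stays where it is left and must be pushed from behind, over and right down.
- lid_edge (a point): Middle of the lid's free (front) edge, moves with the lid.
- hasp (a point): Steel staple in the middle of the box's front, 26 mm above the bench, where the lock belongs; the steel strap on the lid falls over it.
- lock_rest: Fixed wooden tray in which the lock stands, 126 x 74 x 22 mm, wall 6 mm, the lock has 2 mm play. Origin: centre of its underside.
- lock: Steel dial lock, loose, about 0.46 kg in all, standing in the rest. Case 110 (own x) x 58 (y) x 40 mm (z). Origin: centre of the case's underside; z up. Dial on top at x = -27 mm, shackle at x = +33 mm. The case is heaviest at the shackle's end, so it hangs nearly level from the shackle. The rest keeps the case from turning; pulling the shackle up lifts the case too once the shackle is fully out (or if it is still locked).
- lock_dial (a joint): Dial angle, rad, positive counter-clockwise seen from above, travel -1.0 to 0.95. At 0 the grip bar lies along the lock's own x, its pointed nose to -x, away from the shackle. It clicks every 0.3 rad (about 0.05 Nm over each click) past short ticks; the opening notch is the click at +0.6, where the nose points at the long raised mark (8 x 4 mm). The shackle is free only within about 0.1 rad of it. It starts somewhere on the negative side.
- dial_grip (a point): On the dial's axis, middle of the grip bar's upper part, 62 mm above the underside of the case. The grip bar is 38 mm long with its nose, 11 mm wide, and stands from 45 to 67 mm above the underside (dial flange, radius 21 mm, below it from 40 to 45 mm). Pinch the bar across its 11 mm width. The point's x axis lies along the bar (nose at -x).
- lock_shackle (a joint): How far the shackle is drawn up out of the case, m: 0 shut, 0.030 fully open at its stop. About 1 N to draw.
- shackle_bar (a point): Middle of the shackle's straight top bar, 95 mm above the case's underside when shut. The bar is 50 mm long along the lock's y, 10 mm wide (x) and 10 mm high, flat-sided; the legs (9 mm round, the one at y = -20 mm short) leave a free space of 50 mm under it. Pinch it across its 10 mm width, well and firmly (30 N or more).
- wax_tin: Bystander: flat round tin, 68 mm across, 26 mm high. Origin: centre of its underside.
- grey_stone: Bystander: grey whetstone, 45 x 105 x 22 mm. Origin: centre of its underside.
- tape_measure: Bystander: tape measure standing on its edge, 32 x 76 x 58 mm. Origin: centre of its underside.
There are look-alikes about, which are no part of the job. Of the things that look like the lock, the largest one is meant.

How it is judged (in metres and radians):
On the way, in this order (a step that is already met when the one before it is completed fails the run):
1. the lid of the gouge box is shut (value of joint tool_box_lid below 0.05 rad and value of joint lock_shackle below 0.006 m), for 0.2 s.
2. the dial stands in the opening notch, the lock still in its rest (value of joint lock_dial between 0.45 and 0.75 rad and value of joint lock_shackle below 0.006 m and distance of lock from where it was at the start of the episode below 0.015 m), for 0.2 s.
3. the shackle is pulled fully open (value of joint lock_shackle above 0.025 m), for 0.2 s.
At the end, for the whole second after the job is handed in: Lid shut (under 0.05 rad), shackle drawn out more than 25 mm, the lock held by the fingers at the shackle's bar, hanging still (under 0.04 m/s) and upright within 0.6 rad, its origin within 100 mm of the hasp horizontally and 62 to 300 mm above the bench, not touching the box (value of joint tool_box_lid below 0.05 rad and value of joint lock_shackle above 0.025 m and horizontal distance between lock and hasp below 0.1 m and height (world z) of lock between 0.062 and 0.3 m and contact force between the fingers and lock above 1 N and contact force between lock and tool_box below 0.2 N and distance between the grasp point and shackle_bar below 0.05 m and angle between lock's own z axis and vertical below 0.6 rad and linear speed of lock below 0.04 m/s); the arm keeps its last pose, push and grip.
It fails at once if a bystander (tin, whetstone or tape measure) was moved more than 30 mm (distance of any of wax_tin, grey_stone, tape_measure from where it was at the start of the episode above 0.03 m).
It also fails if it takes over 72 s, if anything falls off the work surface, if the arm or the gripper's body presses on something with over 40 N, if the wrist force passes 120 N, or if a joint passes its speed limit or range.

## Working session

There is one attempt and no reset: what is moved stays moved. The work goes in short steps, Python scripts to look and compute and a tool call to move; the robot and the scene stay as the last step left them, time stands still between calls to the robot, and variables do not carry over. Pictures are saved under pics/ and viewed, at most 10 in all, crops included, and the job is handed in when it is done.

Besides the shell and the picture viewer there is one more tool, called after "Emit:" in YAML: its name, and indented under it one key for each argument. drive_tool: Moves the arm, as the interface text tells. Its arguments: {"type":"object","properties":{"plan":{"type":"array"},"squeeze":{"type":"number"}},"required":["plan"]}

```bash
mkdir -p pics; ls
cat > h.py <<'E'
import numpy as np, cv2
from scipy.spatial.transform import Rotation as Ro
from rig import ctrl, cams, spotter
def tool():
    s=ctrl.sense(); T=np.eye(4); T[:3,:3]=Ro.from_euler('xyz',s['orientation']).as_matrix(); T[:3,3]=s['tcp_pos']; return T
def c2w(n):
    i=cams.camera_info(n); 
    if n=='wrist': return np.array(i['intrinsics']),tool()@np.array(i['hand_eye'])
    T=np.eye(4);T[:3,:3]=i['R'];T[:3,3]=np.ravel(i['t']);return np.array(i['intrinsics']),np.linalg.inv(T)
def shot(n):
    K,T=c2w(n); im,d=cams.camera(n); v,u=np.mgrid[:480,:640]
    P=np.stack([(u-K[0,2])/K[0,0]*d,(v-K[1,2])/K[1,1]*d,d],-1)@T[:3,:3].T+T[:3,3]
    P[d==0]=np.nan
    return im,P
def onz(n,uv,z,KT=None):
    K,T=KT or c2w(n); r=T[:3,:3]@np.linalg.solve(K,[uv[0],uv[1],1]); return T[:3,3]+r*(z-T[2,3])/r[2]
def save(f,im): cv2.imwrite('pics/'+f,im[:,:,::-1])
E
python3 - <<'E'
from h import *
ims=[]
for n in ['scene','side']:
    im,P=shot(n); ims.append(im); np.savez(n,im=im,P=P)
    for l in ['tool_box','lock','lock_rest','wax_tin','grey_stone','tape_measure']:
        print(n,l,[(np.round(r['rect']).astype(int).tolist(),round(r['p'],2)) for r in spotter.find_in(n,l)][:4])
    for l in ['hasp','lid_edge','dial_grip','shackle_bar','lock']:
        print(n,l,[(np.round(r['xy']).astype(int).tolist(),round(r['p'],2),np.round(np.nanmedian(P[int(r['xy'][1])-1:int(r['xy'][1])+2,int(r['xy'][0])-1:int(r['xy'][0])+2],axis=(0,1))).tolist()) for r in spotter.tip_of(n,l)][:4])
save('scene.png',ims[0]);save('side.png',ims[1])
print(ctrl.sense())
E
```

```text
pics
scene tool_box [([161, 194, 289, 296], 0.67)]
scene lock [([347, 285, 394, 353], 0.97), ([300, 292, 336, 337], 0.72), ([378, 274, 413, 306], 0.68), ([346, 248, 373, 267], 0.22)]
scene lock_rest [([344, 319, 400, 359], 0.63)]
scene wax_tin [([345, 249, 372, 268], 0.87), ([357, 317, 378, 336], 0.25)]
scene grey_stone [([428, 340, 487, 364], 0.79)]
scene tape_measure [([358, 313, 380, 337], 0.57), ([398, 247, 416, 261], 0.54)]
scene hasp [([210, 278], 0.96, [441.0, 139.0, 25.0])]
scene lid_edge [([222, 206], 0.85, [518.0, 134.0, 178.0])]
scene dial_grip [([367, 319], 0.57, [416.0, -265.0, 72.0]), ([312, 312], 0.56, [416.0, -144.0, 43.0]), ([400, 278], 0.45, [659.0, -253.0, 1.0])]
scene shackle_bar [([381, 285], 0.58, [610.0, -223.0, 2.0]), ([390, 281], 0.46, [559.0, -261.0, 62.0]), ([322, 299], 0.44, [506.0, -123.0, 2.0])]
scene lock [([373, 333], 0.82, [411.0, -283.0, 47.0]), ([316, 325], 0.72, [406.0, -160.0, 25.0]), ([395, 298], 0.58, [556.0, -276.0, 23.0])]
side tool_box [([277, 230, 360, 402], 0.87), ([366, 187, 371, 215], 0.64)]
side lock [([359, 186, 406, 230], 0.89), ([313,
[... 727 characters left out ...]
.86, [426.0, -126.0, 23.0])]
{'time': 1.2, 'qpos': array([1.09540306e+00, 3.13234687e-01, 4.61035480e-02, 1.30362208e+00,
       3.06570917e-05, 1.43122452e+00]), 'dq': array([-0.00135426,  0.00085528,  0.0003824 ,  0.00151687,  0.00060672,
        0.00075784]), 'effort': array([ 1.81795000e-03, -4.80477583e+01,  2.98813570e+01,  5.54338530e-04,
       -7.26467897e-05, -3.01733371e-05]), 'tcp_pos': array([189.49035184, 542.90719361, 404.70488241]), 'orientation': array([ 3.14154570e+00, -2.43625165e-05,  2.80577119e+00]), 'force': array([-0.33761821, -0.60449871,  0.4710828 ]), 'ft_torque': array([-0.01896083,  0.00490814,  0.03780142]), 'finger_force': 0.0, 'finger_gap': 0.9984315018345893}
```

View pics/scene.png

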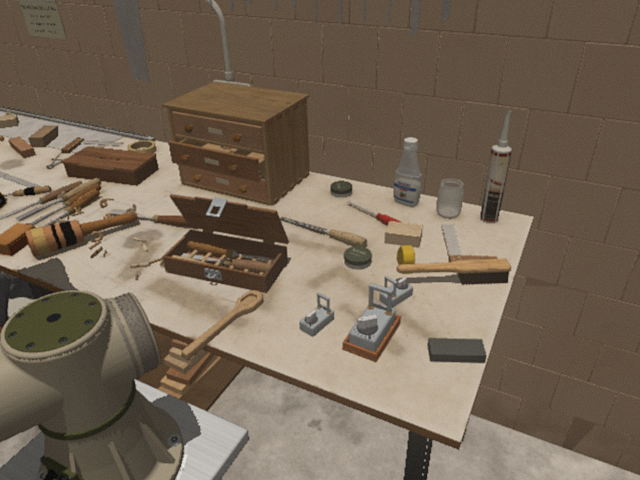

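View pics/side.png

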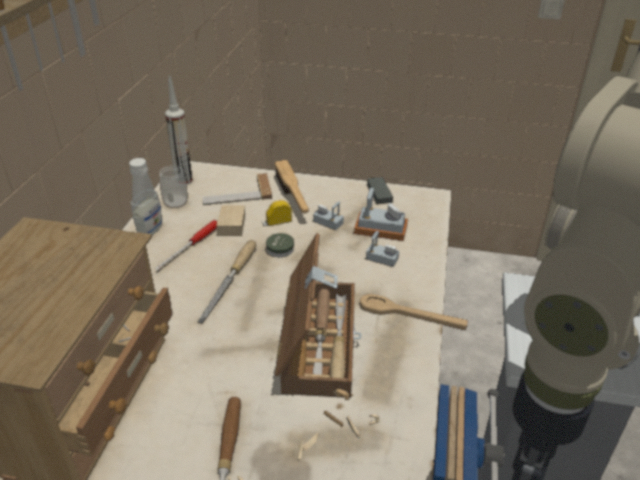

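Scene picture: the candidates for the lock are the large one in the red-brown rest at (372,333), a small one at (318,318) and a small one at (396,292). The large one in the rest is the one described. The box is at (225,255), its lid open.

Run:
```python
from h import *
a=np.load('scene.npz');b=np.load('side.npz')
P=np.vstack([a['P'].reshape(-1,3),b['P'].reshape(-1,3)]);P=P[~np.isnan(P[:,0])]
m=(P[:,0]>400)&(P[:,0]<750)&(P[:,1]>-50)&(P[:,1]<330)&(P[:,2]>75)&(P[:,2]<230)
for nm,Q in (('scene',a['P'].reshape(-1,3)),('side',b['P'].reshape(-1,3))):
    Q=Q[~np.isnan(Q[:,0])]
    L=Q[(Q[:,0]>450)&(Q[:,0]<640)&(Q[:,1]>-30)&(Q[:,1]<320)&(Q[:,2]>75)&(Q[:,2]<230)]
    c=np.median(L,0);
    for _ in range(8):
        n=np.linalg.svd(L-c,full_matrices=False)[2][2]; r=(L-c)@n; L=L[abs(r)<max(3,2*r.std())]; c=L.mean(0)
    n*=np.sign(n[0]); print(nm,len(L),c.round(),n.round(3),'yaw',np.arctan2(n[1],n[0]),'elev',n[2]); print(np.percentile(L,[1,99],axis=0).round())
    # box top rim / front
    B=Q[(Q[:,0]>400)&(Q[:,0]<640)&(Q[:,1]>-30)&(Q[:,1]<320)&(Q[:,2]>40)&(Q[:,2]<52)]
    print('rim rect',cv2.minAreaRect(B[:,:2].astype(np.float32)),B.min(0).round())
    K=Q[(Q[:,0]>330)&(Q[:,0]<520)&(Q[:,1]>-350)&(Q[:,1]<-190)]
    for lo,hi in((15,26),(36,43),(60,75),(85,105)):
        k=K[(K[:,2]>lo)&(K[:,2]<hi)]; print('lock',lo,len(k),k.mean(0).round() if len(k) else '',cv2.minAreaRect(k[:,:2].astype(np.float32)) if len(k)>3 else '')
im=a['im'][240:380,280:500]; save('crop.png',cv2.resize(im,(770,490),interpolation=cv2.INTER_CUBIC))
```

```text
scene 2469 [551. 144. 128.] [0.898 0.126 0.421] yaw 0.13910645110842554 elev 0.4210189138521103
[[515.  16.  76.]
 [588. 283. 181.]]
rim rect ((519.9125366210938, 148.20614624023438), (140.93194580078125, 273.19622802734375), 8.240741729736328) [433.   5.  40.]
lock 15 490 [ 418. -280.   20.] ((446.1270446777344, -266.670166015625), (73.8714370727539, 128.1942596435547), 87.48799896240234)
lock 36 166 [ 422. -279.   40.] ((445.9297180175781, -266.49981689453125), (58.1523551940918, 111.93067169189453), 88.45276641845703)
lock 60 214 [ 432. -266.   68.] ((445.5196838378906, -270.0096740722656), (80.02661895751953, 48.36437225341797), 4.8250837326049805)
lock 85 134 [ 477. -269.   98.] ((478.9441223144531, -266.92364501953125), (49.82286071777344, 12.43972110748291), 85.7571029663086)
side 2195 [554. 174. 132.] [0.893 0.126 0.433] yaw 0.1403803484297286 elev 0.4329767103112605
[[518.  24.  76.]
 [595. 293. 185.]]
rim rect ((515.8189697265625, 149.19970703125), (129.14381408691406, 277.9167785644531), 7.240832805633545) [435.   4.  40.]
lock 15 335 [ 444. -238.   21.] ((446.4770202636719, -259.48040771484375), (78.80231475830078, 126.80177307128906), 88.7520980834961)
lock 36 128 [ 445. -240.   40.] ((446.3610534667969, -262.63238525390625), (65.01054382324219, 109.31979370117188), 88.29548645019531)
lock 60 105 [ 435. -259.   69.] ((442.8256530761719, -257.2699279785156), (51.651588439941406, 79.09626007080078), 81.06275939941406)
lock 85 38 [ 479. -254.   97.] ((480.03070068359375, -261.9826965332031), (52.514644622802734, 10.190461158752441), 88.72765350341797)
```

View pics/crop.png

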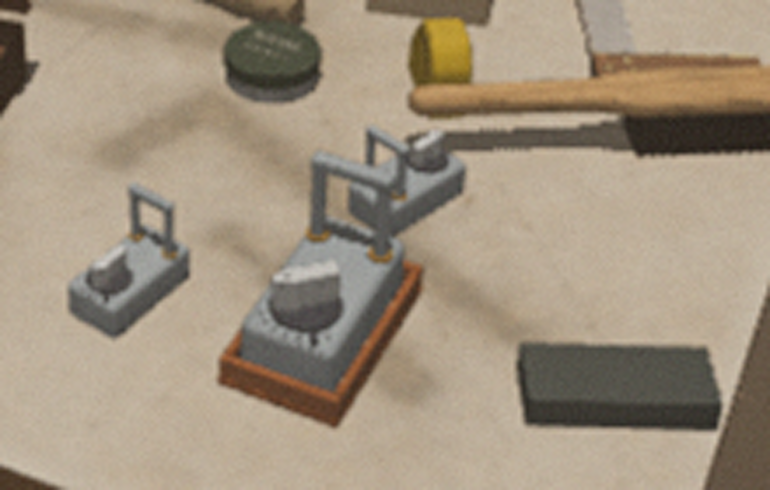

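The crop confirms the choice: the large lock in the red-brown rest, with its shackle to the far side and its dial near the robot. The small look-alikes stand free. Next I check for obstacles on the way and compute the lid push.

```bash
cat >> h.py <<'E'
def rows(targets):
    """targets: list of (grasp-point xyz, yaw), tool down -> dp, twist from present pose"""
    T=tool(); R0=T[:3,:3]
    for g,yaw in targets:
        R=Ro.from_euler('xyz',[np.pi,0,yaw]).as_matrix(); p=np.array(g,float)-R[:,2]*155
        print(np.round(R0.T@(p-T[:3,3]),1).tolist(), np.round(np.degrees(Ro.from_matrix(R0.T@R).as_rotvec()),1).tolist())
E
python3 - <<'E'
from h import *
Q=np.vstack([np.load(n+'.npz')['P'].reshape(-1,3) for n in('scene','side')]);Q=Q[~np.isnan(Q[:,0])]
t=Q[(Q[:,2]>150)&(Q[:,2]<600)&(Q[:,0]>150)&(Q[:,0]<1200)&(abs(Q[:,1])<800)]
h,xe,ye=np.histogram2d(t[:,0],t[:,1],bins=[np.arange(150,1251,100),np.arange(-800,801,100)]);print(h.astype(int))
c=np.array([517,148]);a=.14;ex=np.array([np.cos(a),np.sin(a)]);ey=np.array([-ex[1],ex[0]]);H=c+71*ex
def g(lx,ly,ztip): return [*(H+lx*ex+ly*ey),ztip+18]
L=[(g(-5,30,205),np.pi+a),(g(-8,30,160),np.pi+a)]
for th in np.arange(1.1,-.01,-.11):
    L.append((g(-105*np.cos(th)+9*np.sin(th)+11,30,49+105*np.sin(th)+9*np.cos(th)),np.pi+a))
rows(L)
E
```

```text
[[    0     0     0     0     0     0     0     0     0     0     0     0
      0 17165   432     0]
 [    0     0     0     0     0     0     0     0     0     0     0     0
      0     0     0     0]
 [    0     0     0     0     0     0     0     0     0     0     0     0
      0     0     0     0]
 [    0     0     0     0     0     0     0     0   345  1033   692     0
      0     0     0     0]
 [    0     0     0     0     0     0     0     0   205    20     0     0
      0     0     0     0]
 [    0     0     0     0     0     0     0     0     0     0     0     0
      0     0     0     0]
 [    0     0     0     0     0     0     0     0     0     1  3479  4172
   4855  3662     0     0]
 [    0     0     0     0     0     0     0     0     0     1  3077  2924
   3265  2540     0     0]
 [    0     0     0    81  1405     0   674     0     1     6  2811  1889
    514   161     0     0]
 [ 1070  5634  9507  9241  8702  9206  9882 10377 11147  8146  3696  2553
   2362  2019  2078  2155]
 [    0     0     0     0     0     0     0     0     0     0     0     0
      0     0     0     0]]
[-484.3, -208.0, 26.7] [0.0, -0.0, -27.3]
[-481.6, -209.4, 71.7] [0.0, -0.0, -27.3]
[-463.3, -218.8, 85.0] [0.0, -0.0, -27.3]
[-454.0, -223.6, 90.0] [0.0, -0.0, -27.3]
[-445.2, -228.2, 96.0] [0.0, -0.0, -27.3]
[-437.1, -232.4, 103.1] [0.0, -0.0, -27.3]
[-429.7, -236.2, 111.2] [0.0, -0.0, -27.3]
[-423.1, -239.5, 120.1] [0.0, -0.0, -27.3]
[-417.5, -242.5, 129.8] [0.0, -0.0, -27.3]
[-412.8, -244.9, 140.1] [0.0, -0.0, -27.3]
[-409.2, -246.7, 151.0] [0.0, -0.0, -27.3]
[-406.6, -248.1, 162.2] [0.0, -0.0, -27.3]
[-405.2, -248.8, 173.7] [0.0, -0.0, -27.3]
```

Emit:
drive_tool:
  plan:
    - {"twist": [0, 0, -5], "dp": [-45, -19, 0], "grip": 1}
    - {"twist": [0, 0, -10], "dp": [-90, -38, 0], "grip": 1}
    - {"twist": [0, 0, -15], "dp": [-135, -58, 0], "grip": 1}
    - {"twist": [0, 0, -20], "dp": [-180, -77, 0], "grip": 1}
    - {"twist": [0, 0, -25], "dp": [-225, -97, 0], "grip": 1}
    - {"twist": [0, 0, -27.3], "dp": [-270, -116, 0], "grip": 1}
    - {"twist": [0, 0, -27.3], "dp": [-315, -135, 0], "grip": 1}
    - {"twist": [0, 0, -27.3], "dp": [-360, -155, 0], "grip": 1}
    - {"twist": [0, 0, -27.3], "dp": [-405, -174, 0], "grip": 1}
    - {"twist": [0, 0, -27.3], "dp": [-450, -193, 0], "grip": 1}
    - {"twist": [0, 0, -27.3], "dp": [-484, -208, 10], "grip": 1}
    - {"twist": [0, 0, -27.3], "dp": [-484, -208, 27], "grip": 1}
    - {"twist": [0, 0, -27.3], "dp": [-484, -208, 27], "grip": 1}
    - {"twist": [0, 0, -27.3], "dp": [-484, -208, 27], "grip": 1}

```text
time: 2.6
tcp_pos: [577.6, 187.1, 377.5]
orientation: [3.141, -0.001, -3.001]
force: [-0.1, 0.7, -0.0]
finger_gap: 0.0
finger_force: 0.0
```

```bash
cat > lid.py <<'E'
from h import *
c=np.array([517,148]);a=.14;ex=np.array([np.cos(a),np.sin(a)]);ey=np.array([-ex[1],ex[0]]);H=c+71*ex
def g(lx,ly,ztip): return [*(H+lx*ex+ly*ey),ztip+18]
E
python3 - <<'E'
from lid import *
L=[(g(-8,30,160),np.pi+a)]
for th in np.arange(1.1,-.01,-.11):
    L.append((g(-105*np.cos(th)+9*np.sin(th)+11,30,49+105*np.sin(th)+9*np.cos(th)),np.pi+a))
rows(L); s=ctrl.sense();print(s['tcp_pos'],s['force'],s['time'],s['finger_gap'])
E
```

```text
[2.4, -0.3, 44.5] [0.0, -0.1, 0.0]
[22.9, -0.3, 57.9] [0.0, -0.1, 0.0]
[33.4, -0.2, 62.9] [0.0, -0.1, 0.0]
[43.3, -0.2, 68.9] [0.0, -0.1, 0.0]
[52.4, -0.2, 76.0] [0.0, -0.1, 0.0]
[60.7, -0.2, 84.1] [0.0, -0.1, 0.0]
[68.1, -0.2, 93.1] [0.0, -0.1, 0.0]
[74.4, -0.2, 102.8] [0.0, -0.1, 0.0]
[79.7, -0.2, 113.1] [0.0, -0.1, 0.0]
[83.7, -0.2, 123.9] [0.0, -0.1, 0.0]
[86.6, -0.2, 135.2] [0.0, -0.1, 0.0]
[88.2, -0.2, 146.7] [0.0, -0.1, 0.0]
[577.55218794 187.08984026 377.5236577 ] [-0.13908054  0.66233667 -0.04318331] 2.6 0.00017629148192456161
```

Emit:
drive_tool:
  plan:
    - {"twist": [0, 0, 0], "dp": [2, 0, 25], "grip": 1}
    - {"twist": [0, 0, 0], "dp": [2, 0, 44], "grip": 1}
    - {"twist": [0, 0, 0], "dp": [23, 0, 58], "grip": 1}
    - {"twist": [0, 0, 0], "dp": [33, 0, 63], "grip": 1}
    - {"twist": [0, 0, 0], "dp": [43, 0, 69], "grip": 1}
    - {"twist": [0, 0, 0], "dp": [52, 0, 76], "grip": 1}
    - {"twist": [0, 0, 0], "dp": [61, 0, 84], "grip": 1}
    - {"twist": [0, 0, 0], "dp": [68, 0, 93], "grip": 1}
    - {"twist": [0, 0, 0], "dp": [74, 0, 103], "grip": 1}
    - {"twist": [0, 0, 0], "dp": [80, 0, 113], "grip": 1}
    - {"twist": [0, 0, 0], "dp": [84, 0, 124], "grip": 1}
    - {"twist": [0, 0, 0], "dp": [87, 0, 135], "grip": 1}
    - {"twist": [0, 0, 0], "dp": [88, 0, 144], "grip": 1}
    - {"twist": [0, 0, 0], "dp": [88, 0, 144], "grip": 1}

```text
time: 4.0
tcp_pos: [490.4, 174.5, 232.3]
orientation: [-3.141, -0.002, -3.001]
force: [0.8, 0.3, 0.1]
finger_gap: 0.003
finger_force: 0.0
```

Emit:
drive_tool:
  plan:
    - {"twist": [0, 0, 0], "dp": [0, 0, 2], "grip": 1}
    - {"twist": [0, 0, 0], "dp": [0, 0, 3], "grip": 1}
    - {"twist": [0, 0, 0], "dp": [0, 0, 3], "grip": 1}

```text
time: 4.3
tcp_pos: [490.7, 174.5, 231.6]
orientation: [-3.141, -0.0, -3.001]
force: [-4.9, -0.4, 11.4]
finger_gap: -0.003
finger_force: 5.7
```

Run:
```python
from h import *
im,P=shot('scene'); save('lid.png',cv2.resize(im[150:330,120:340],(660,540)))
np.savez('lid',P=P)
Q=P.reshape(-1,3);m=(Q[:,0]>400)&(Q[:,0]<640)&(Q[:,1]>0)&(Q[:,1]<145)&(Q[:,2]>30)&(Q[:,2]<230)
q=Q[m];print(np.percentile(q[:,2],[10,50,90,99]))
q=q[(q[:,2]>45)&(q[:,2]<80)]
A=np.c_[(q[:,0]-517),(q[:,1]-148),np.ones(len(q))];print(np.linalg.lstsq(A,q[:,2],rcond=None)[0],len(q))
```

```text
[ 41.49089344  57.74993408 171.56562213 225.66134901]
[1.19566492e-02 1.07500714e-02 5.79512056e+01] 2156
```

View pics/lid.png

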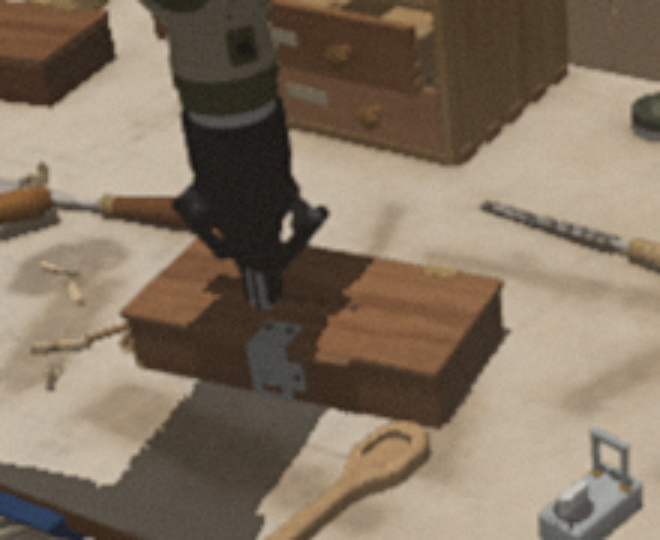

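The lid is shut: its top plane is at 58 mm and level (tilt about 0.01), with the strap over the hasp. I press a little more, lift, and go over the dial to look with the wrist camera.

Emit:
drive_tool:
  plan:
    - {"twist": [0, 0, 0], "dp": [0, 0, 1.5], "grip": 1}
    - {"twist": [0, 0, 0], "dp": [0, 0, 1.5], "grip": 1}
    - {"twist": [0, 0, 0], "dp": [0, 0, 1.5], "grip": 1}
    - {"twist": [0, 0, 0], "dp": [0, 0, -40], "grip": 1}
    - {"twist": [0, 0, 0], "dp": [0, 0, -90], "grip": 1}
    - {"twist": [0, 0, 0], "dp": [0, 0, -140], "grip": 1}
    - {"twist": [0, 0, 0], "dp": [0, 0, -150], "grip": 1}

```text
time: 5.05
tcp_pos: [492.4, 174.8, 386.7]
orientation: [3.141, 0.01, -3.001]
force: [0.8, -0.3, -0.7]
finger_gap: -0.0
finger_force: 0.0
```

Run:
```python
from h import *
print(cams.camera_info('wrist')['hand_eye'])
rows([([419,-265,212],3.10)]);print(ctrl.sense()['qpos'])
```

```text
[[-9.50430650e-05 -9.53411669e-01 -3.01672306e-01  7.65523791e+01]
 [ 9.99999910e-01 -2.15287018e-04  3.65343774e-04  4.13360234e-02]
 [-4.13269148e-04 -3.01672245e-01  9.53411604e-01  3.00997429e+01]
 [ 0.00000000e+00  0.00000000e+00  0.00000000e+00  1.00000000e+00]]
[134.4, -425.2, 18.3] [0.1, 0.6, 10.4]
[ 1.87495420e-01  2.12792755e-01 -1.31816465e-01  1.21645825e+00
 -3.23530265e-04  4.70838136e-02]
```

Emit:
drive_tool:
  plan:
    - {"twist": [0, 0, 2], "dp": [13, -42, 2], "grip": -0.2}
    - {"twist": [0, 0, 4], "dp": [27, -85, 4], "grip": -0.2}
    - {"twist": [0, 0, 6], "dp": [40, -127, 6], "grip": -0.2}
    - {"twist": [0, 0, 8], "dp": [54, -170, 8], "grip": -0.2}
    - {"twist": [0, 0, 10], "dp": [67, -212, 9], "grip": -0.2}
    - {"twist": [0, 0, 10], "dp": [81, -255, 10], "grip": -0.2}
    - {"twist": [0, 0, 10], "dp": [94, -297, 10], "grip": -0.2}
    - {"twist": [0, 0, 10], "dp": [107, -340, 10], "grip": -0.2}
    - {"twist": [0, 0, 10], "dp": [121, -382, 10], "grip": -0.2}
    - {"twist": [0, 0, 10], "dp": [134, -425, 10], "grip": -0.2}
    - {"twist": [0, 0, 10], "dp": [134, -425, 10], "grip": -0.2}
    - {"twist": [0, 0, 10], "dp": [134, -425, 10], "grip": -0.2}
    - {"twist": [0, 0, 10], "dp": [134, -425, 10], "grip": -0.2}

```text
time: 6.35
tcp_pos: [417.6, -264.2, 370.1]
orientation: [3.14, -0.001, 3.108]
force: [0.0, -0.3, -0.6]
finger_gap: 0.6
finger_force: 0.0
```

```bash
cat > look.py <<'E'
from h import *
import sys
KT=c2w('wrist'); im,P=shot('wrist'); save(sys.argv[1]+'.png',im); np.savez(sys.argv[1],P=P,im=im)
for l,z in (('dial_grip',62),('shackle_bar',95),('lock',0)):
    print(l,[(np.round(r['xy']).tolist(),round(r['p'],2),onz('wrist',r['xy'],z,KT).round(1).tolist()) for r in spotter.tip_of('wrist',l)][:3])
Q=P.reshape(-1,3);Q=Q[(Q[:,0]>370)&(Q[:,0]<530)&(Q[:,1]>-320)&(Q[:,1]<-215)]
for lo,hi in ((18,25),(36,42),(64,72),(92,104)):
    k=Q[(Q[:,2]>lo)&(Q[:,2]<hi)]
    if len(k)>5:print(lo,len(k),k.mean(0).round(1),cv2.minAreaRect(k[:,:2].astype(np.float32)))
s=ctrl.sense();print(s['time'],s['tcp_pos'],s['orientation'],s['qpos'])
E
python3 look.py w1
```

```text
dial_grip [([486.0, 206.0], 0.91, [407.8, -150.9, 62.0]), ([320.0, 232.0], 0.75, [422.1, -263.5, 62.0]), ([318.0, 425.0], 0.67, [582.4, -270.6, 62.0])]
shackle_bar [([483.0, 267.0], 0.83, [438.4, -162.7, 95.0]), ([334.0, 404.0], 0.74, [536.8, -257.8, 95.0])]
lock [([323.0, 383.0], 0.88, [588.9, -266.3, 0.0]), ([318.0, 243.0], 0.86, [449.5, -265.9, 0.0]), ([460.0, 213.0], 0.85, [427.7, -147.5, 0.0])]
18 3059 [ 430.3 -263.8   22.3] ((448.3817443847656, -264.30126953125), (74.1465835571289, 125.67562866210938), 87.94022369384766)
36 316 [ 417.5 -263.    40.3] ((445.7449951171875, -264.15740966796875), (58.205047607421875, 104.60211181640625), 87.89774322509766)
64 295 [ 443.7 -264.6   68.5] ((446.34649658203125, -268.6811828613281), (75.17059326171875, 48.38849639892578), 5.293571472167969)
92 397 [ 477.1 -265.6  100. ] ((478.4233093261719, -265.6460266113281), (7.6285719871521, 50.01366424560547), 2.2724084854125977)
6.55 [ 418.00350482 -263.69104757  370.71506103] [3.14140860e+00 8.60087819e-06 3.10978807e+00] [-7.25406585e-01  1.71195320e-01 -2.23416781e-01  1.17629528e+00
  1.47027014e-04 -6.93602006e-01]
```

View pics/w1.png

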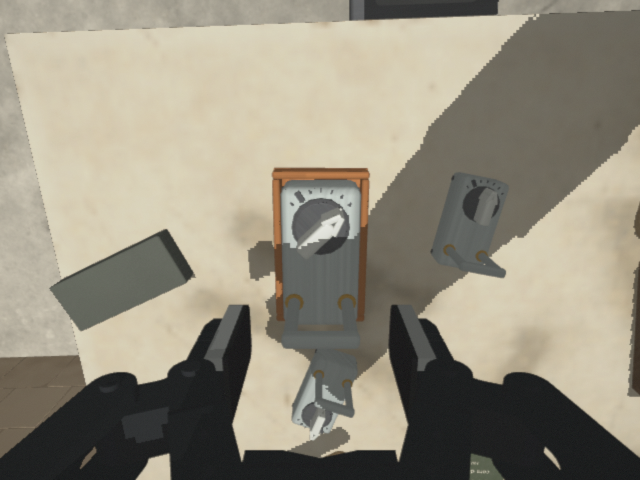

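The lock's dial is at (320,228) with its nose pointing up-right (340,218), negative side; the long mark is at (299,197). Next I measure the bar angle.

Run:
```python
from h import *
d=np.load('w1.npz');P=d['P'];m=(P[...,2]>62)&(P[...,2]<75)&(np.hypot(P[...,0]-420,P[...,1]+263.5)<26)
k=P[m];r=cv2.minAreaRect(k[:,:2].astype(np.float32));print(len(k),k.mean(0),r)
w=np.linalg.svd(k[:,:2]-k[:,:2].mean(0),full_matrices=False);print(w[1],np.arctan2(*w[2][0][::-1]))
print(k[np.argmax(k[:,1])],k[np.argmin(k[:,1])])
im=d['im'][180:280,260:380];save('dial.png',cv2.resize(im,(720,600),interpolation=cv2.INTER_CUBIC))
```

```text
1024 [ 420.37117201 -263.47984891   72.4996567 ] ((420.9695129394531, -263.24591064453125), (13.873525619506836, 38.07935333251953), 39.8961296081543)
[343.14499803 107.81465639] -0.8321950499006614
[ 410.20642818 -247.48736868   73.700654  ] [ 430.00864678 -280.03737579   68.51632591]
```

View pics/dial.png

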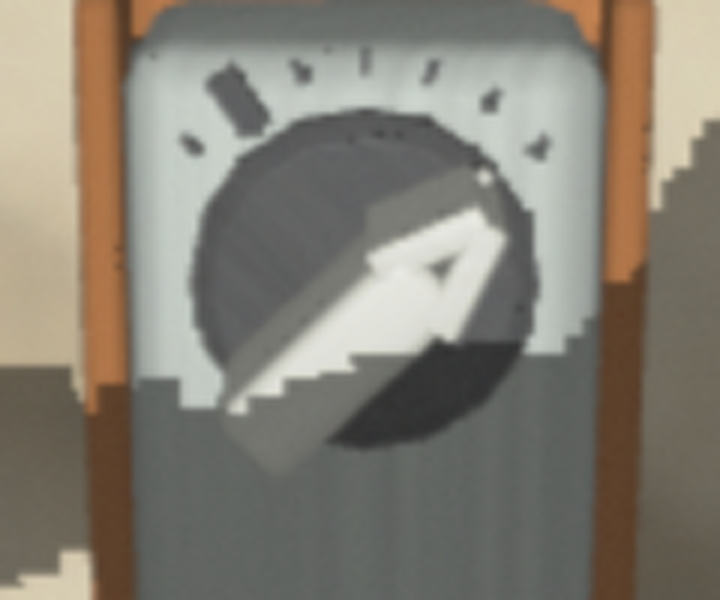

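Run:
```python
from h import *
rows([([419.7,-263.4,z],2.28) for z in (130,72)])
d=np.load('w1.npz');P=d['P'];
def top(x,y,r=5):
    m=np.hypot(P[...,0]-x,P[...,1]-y)<r; return np.nanpercentile(P[m][:,2],[10,50,90])
print('case',top(392,-278),top(445,-262),'shackle',top(478.5,-265,4))
```

```text
[-1.7, 0.3, 85.7] [0.0, -0.0, 47.5]
[-1.7, 0.3, 143.7] [0.0, -0.0, 47.5]
case [15.74724318 28.97714652 45.47529077] [46.0310955  46.97414515 49.89635897] shackle [ 46.13057474 103.60535376 106.80024959]
```

Emit:
drive_tool:
  plan:
    - {"twist": [0, 0, 8], "dp": [-1.7, 0.3, 20], "grip": 0}
    - {"twist": [0, 0, 16], "dp": [-1.7, 0.3, 40], "grip": 0}
    - {"twist": [0, 0, 24], "dp": [-1.7, 0.3, 60], "grip": 0}
    - {"twist": [0, 0, 32], "dp": [-1.7, 0.3, 80], "grip": 0}
    - {"twist": [0, 0, 40], "dp": [-1.7, 0.3, 86], "grip": 0}
    - {"twist": [0, 0, 47.5], "dp": [-1.7, 0.3, 86], "grip": 0}
    - {"twist": [0, 0, 47.5], "dp": [-1.7, 0.3, 100], "grip": 0}
    - {"twist": [0, 0, 47.5], "dp": [-1.7, 0.3, 120], "grip": 0}
    - {"twist": [0, 0, 47.5], "dp": [-1.7, 0.3, 135], "grip": 0}
    - {"twist": [0, 0, 47.5], "dp": [-1.7, 0.3, 143], "grip": 0}
    - {"twist": [0, 0, 47.5], "dp": [-1.7, 0.3, 143], "grip": 0}
    - {"twist": [0, 0, 47.5], "dp": [-1.7, 0.3, 143], "grip": 0}
  squeeze: 30

```text
time: 7.75
tcp_pos: [419.7, -264.5, 228.1]
orientation: [3.141, 0.0, 2.279]
force: [-0.9, -0.2, 0.3]
finger_gap: 0.499
finger_force: 0.0
```

Emit:
drive_tool:
  plan:
    - {"twist": [0, 0, 0], "dp": [0, 0, 0], "grip": 1}
    - {"twist": [0, 0, 0], "dp": [0, 0, 0], "grip": 1}
    - {"twist": [0, 0, 0], "dp": [0, 0, 0], "grip": 1}
    - {"twist": [0, 0, 0], "dp": [0, 0, 0], "grip": 1}
    - {"twist": [0, 0, 0], "dp": [0, 0, 0], "grip": 1}
    - {"twist": [0, 0, 0], "dp": [0, 0, 0], "grip": 1}
    - {"twist": [0, 0, 0], "dp": [0, 0, 0], "grip": 1}
    - {"twist": [0, 0, 0], "dp": [0, 0, 0], "grip": 1}

```text
time: 8.55
tcp_pos: [420.0, -264.9, 228.7]
orientation: [3.14, 0.002, 2.279]
force: [1.5, 1.3, 5.4]
finger_gap: 0.123
finger_force: 34.8
```

Emit:
drive_tool:
  plan:
    - {"twist": [0, 0, -6], "dp": [0, 0, 0], "grip": 1}
    - {"twist": [0, 0, -12], "dp": [0, 0, 0], "grip": 1}
    - {"twist": [0, 0, -18], "dp": [0, 0, 0], "grip": 1}
    - {"twist": [0, 0, -24], "dp": [0, 0, 0], "grip": 1}
    - {"twist": [0, 0, -30], "dp": [0, 0, 0], "grip": 1}
    - {"twist": [0, 0, -36], "dp": [0, 0, 0], "grip": 1}
    - {"twist": [0, 0, -42], "dp": [0, 0, 0], "grip": 1}
    - {"twist": [0, 0, -48], "dp": [0, 0, 0], "grip": 1}
    - {"twist": [0, 0, -54], "dp": [0, 0, 0], "grip": 1}
    - {"twist": [0, 0, -60], "dp": [0, 0, 0], "grip": 1}
    - {"twist": [0, 0, -66], "dp": [0, 0, 0], "grip": 1}
    - {"twist": [0, 0, -71], "dp": [0, 0, 0], "grip": 1}
    - {"twist": [0, 0, -76], "dp": [0, 0, 0], "grip": 1}
    - {"twist": [0, 0, -76], "dp": [0, 0, 0], "grip": 1}
    - {"twist": [0, 0, -76], "dp": [0, 0, 0], "grip": 1}

```text
time: 10.05
tcp_pos: [420.1, -264.4, 228.6]
orientation: [-3.141, 0.003, -2.677]
force: [3.4, 3.2, 6.8]
finger_gap: 0.118
finger_force: 35.1
```

```bash
python3 -c "
from h import *
s=ctrl.sense();print(s['ft_torque'],s['force'],s['orientation'],s['qpos'])"
```

```text
[ 0.85419943 -0.53792905  0.03089934] [3.38679419 3.17534885 6.77029124] [-3.14099568e+00  2.79584657e-03 -2.67722330e+00] [-0.7242359   0.29095791 -0.44588522  0.83235657  0.00237148 -1.18860252]
```

Emit:
drive_tool:
  plan:
    - {"twist": [0, 0, -3], "dp": [0, 0, 0], "grip": 1}
    - {"twist": [0, 0, -5.5], "dp": [0, 0, 0], "grip": 1}
    - {"twist": [0, 0, -5.5], "dp": [0, 0, 0], "grip": 1}
    - {"twist": [0, 0, -5.5], "dp": [0, 0, 0], "grip": 1}

```text
time: 10.45
tcp_pos: [420.1, -264.4, 228.6]
orientation: [-3.141, 0.003, -2.581]
force: [2.2, 4.2, 6.3]
finger_gap: 0.117
finger_force: 35.0
```

```bash
python3 -c "
from h import *
s=ctrl.sense();print(s['ft_torque'],s['force'],s['orientation'])"
```

```text
[ 0.89884656 -0.49881153  0.04044624] [2.17041486 4.21077214 6.28194426] [-3.14076709e+00  2.67758851e-03 -2.58116270e+00]
```

Emit:
drive_tool:
  plan:
    - {"twist": [0, 0, 0], "dp": [0, 0, 0], "grip": 0}
    - {"twist": [0, 0, 0], "dp": [0, 0, 0], "grip": 0}
    - {"twist": [0, 0, 0], "dp": [0, 0, 0], "grip": 0}
    - {"twist": [0, 0, 0], "dp": [0, 0, 0], "grip": 0}
    - {"twist": [0, 0, 0], "dp": [0, 0, -20], "grip": 0}
    - {"twist": [0, 0, 0], "dp": [0, 0, -60], "grip": 0}
    - {"twist": [0, 0, 0], "dp": [0, 0, -100], "grip": 0}
    - {"twist": [0, 0, 0], "dp": [0, 0, -140], "grip": 0}
    - {"twist": [0, 0, 0], "dp": [0, 0, -140], "grip": 0}
    - {"twist": [0, 0, 0], "dp": [0, 0, -140], "grip": 0}
    - {"twist": [0, 0, 0], "dp": [0, 0, -140], "grip": 0}

```text
time: 11.55
tcp_pos: [419.0, -264.4, 366.5]
orientation: [3.14, -0.001, -2.582]
force: [-0.2, -0.2, -0.1]
finger_gap: 0.5
finger_force: 0.0
```

```bash
python3 look.py w2
python3 - <<'E'
from h import *
d=np.load('w2.npz');P=d['P'];m=(P[...,2]>62)&(P[...,2]<78)&(np.hypot(P[...,0]-420,P[...,1]+263.5)<26)
k=P[m];r=cv2.minAreaRect(k[:,:2].astype(np.float32));print(len(k),k.mean(0),r)
w=np.linalg.svd(k[:,:2]-k[:,:2].mean(0),full_matrices=False);print(w[1],np.arctan2(*w[2][0][::-1]))
v,u=np.nonzero(m);cy,cx=int(v.mean()),int(u.mean());print(cx,cy)
save('dial2.png',cv2.resize(d['im'][max(cy-60,0):cy+60,cx-72:cx+72],(720,600),interpolation=cv2.INTER_CUBIC))
k=P[(P[...,2]>98)&(np.hypot(P[...,0]-478.5,P[...,1]+265)<35)];r=cv2.minAreaRect(k[:,:2].astype(np.float32));print('sh',np.percentile(k,[2,50,98],axis=0),r)
E
```

```text
dial_grip [([458.0, 294.0], 0.9, [408.6, -154.8, 62.0]), ([317.0, 231.0], 0.58, [422.2, -264.1, 62.0])]
shackle_bar [([266.0, 325.0], 0.86, [484.5, -263.4, 95.0]), ([429.0, 344.0], 0.73, [440.6, -166.8, 95.0])]
lock [([299.0, 237.0], 0.92, [450.0, -265.1, 0.0]), ([426.0, 285.0], 0.86, [428.3, -149.1, 0.0])]
18 2796 [ 427.5 -271.3   22.3] ((448.447509765625, -264.04925537109375), (74.35607147216797, 125.63287353515625), 87.93828582763672)
36 318 [ 420.8 -275.1   40.4] ((444.7173767089844, -264.7242431640625), (58.132171630859375, 104.57084655761719), 89.24279022216797)
64 204 [ 452.9 -267.7   68.4] ((445.2740478515625, -259.8069763183594), (47.48393630981445, 78.76612854003906), 80.36248016357422)
92 301 [ 476.2 -263.8   99.6] ((477.1809387207031, -265.3602294921875), (7.966065883636475, 50.220489501953125), 4.0767693519592285)
11.75 [ 419.10695968 -264.41463422  366.34371964] [ 3.13903859e+00 -6.89793717e-04 -2.58209462e+00] [-7.24994021e-01  1.77176482e-01 -2.27049384e-01  1.16921536e+00
  5.95755839e-05 -1.28449125e+00]
975 [ 419.46685706 -265.10126047   73.19369734] ((419.99884033203125, -264.57208251953125), (38.216060638427734, 13.751773834228516), 34.813209533691406)
[338.15570241 100.31798466] 0.5855819050292372
317 231
sh [[ 475.26875521 -289.54493932   99.46935939]
 [ 478.07331925 -257.77763921  105.98933455]
 [ 484.43708983 -241.87027523  107.82457966]] ((479.9492492675781, -265.1619567871094), (10.539490699768066, 50.26374053955078), 0.021164055913686752)
```

View pics/dial2.png

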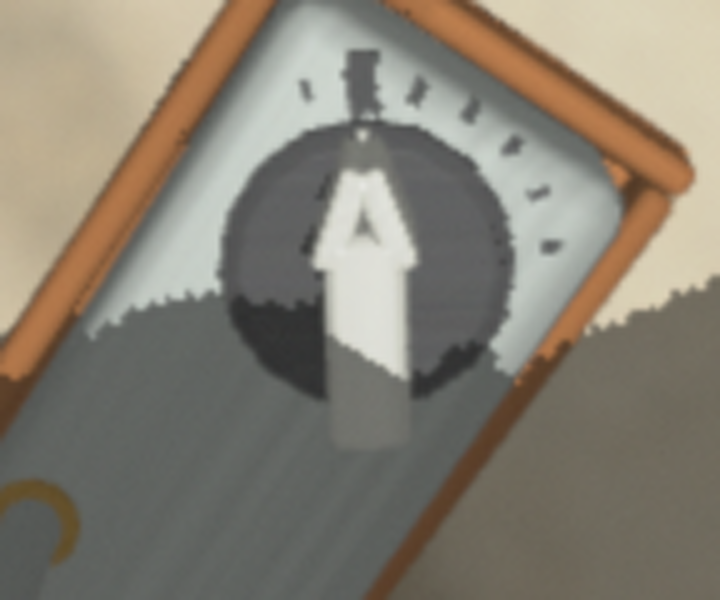

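The nose now stands exactly at the long mark, and the measured dial angle is about 0.62. Next is the shackle.

Run:
```python
from h import *
rows([([479,-265.2,z],-1.608) for z in (160,100)])
```

```text
[-50.4, -32.6, 51.2] [0.2, 0.0, -55.8]
[-50.4, -32.7, 111.2] [0.2, 0.0, -55.8]
```

Emit:
drive_tool:
  plan:
    - {"twist": [0, 0, -8], "dp": [-20, -13, 0], "grip": 0}
    - {"twist": [0, 0, -16], "dp": [-50, -33, 0], "grip": 0}
    - {"twist": [0, 0, -24], "dp": [-50, -33, 10], "grip": 0}
    - {"twist": [0, 0, -32], "dp": [-50, -33, 20], "grip": 0}
    - {"twist": [0, 0, -40], "dp": [-50, -33, 30], "grip": 0}
    - {"twist": [0, 0, -48], "dp": [-50, -33, 45], "grip": 0}
    - {"twist": [0, 0, -55.8], "dp": [-50.4, -32.6, 51], "grip": 0}
    - {"twist": [0, 0, -55.8], "dp": [-50.4, -32.6, 51], "grip": 0}
    - {"twist": [0, 0, -55.8], "dp": [-50.4, -32.6, 70], "grip": 0}
    - {"twist": [0, 0, -55.8], "dp": [-50.4, -32.6, 90], "grip": 0}
    - {"twist": [0, 0, -55.8], "dp": [-50.4, -32.6, 105], "grip": 0}
    - {"twist": [0, 0, -55.8], "dp": [-50.4, -32.6, 111], "grip": 0}
    - {"twist": [0, 0, -55.8], "dp": [-50.4, -32.6, 111], "grip": 0}
    - {"twist": [0, 0, -55.8], "dp": [-50.4, -32.6, 111], "grip": 0}
  squeeze: 60

```text
time: 13.15
tcp_pos: [479.7, -265.7, 257.3]
orientation: [-3.141, -0.0, -1.609]
force: [0.5, -0.6, 0.4]
finger_gap: 0.502
finger_force: 0.0
```

Emit:
drive_tool:
  plan:
    - {"twist": [0, 0, 0], "dp": [0, 0, 0], "grip": 1}
    - {"twist": [0, 0, 0], "dp": [0, 0, 0], "grip": 1}
    - {"twist": [0, 0, 0], "dp": [0, 0, 0], "grip": 1}
    - {"twist": [0, 0, 0], "dp": [0, 0, 0], "grip": 1}
    - {"twist": [0, 0, 0], "dp": [0, 0, 0], "grip": 1}
    - {"twist": [0, 0, 0], "dp": [0, 0, 0], "grip": 1}
    - {"twist": [0, 0, 0], "dp": [0, 0, 0], "grip": 1}

```text
time: 13.85
tcp_pos: [479.8, -265.8, 257.6]
orientation: [-3.14, -0.001, -1.608]
force: [0.3, -0.3, 5.6]
finger_gap: 0.102
finger_force: 59.1
```

Emit:
drive_tool:
  plan:
    - {"twist": [0, 0, 0], "dp": [0, 0, -3], "grip": 1}
    - {"twist": [0, 0, 0], "dp": [0, 0, -6], "grip": 1}
    - {"twist": [0, 0, 0], "dp": [0, 0, -9], "grip": 1}
    - {"twist": [0, 0, 0], "dp": [0, 0, -12], "grip": 1}
    - {"twist": [0, 0, 0], "dp": [0, 0, -15], "grip": 1}
    - {"twist": [0, 0, 0], "dp": [0, 0, -18], "grip": 1}
    - {"twist": [0, 0, 0], "dp": [0, 0, -21], "grip": 1}
    - {"twist": [0, 0, 0], "dp": [0, 0, -24], "grip": 1}
    - {"twist": [0, 0, 0], "dp": [0, 0, -27], "grip": 1}
    - {"twist": [0, 0, 0], "dp": [0, 0, -29], "grip": 1}
    - {"twist": [0, 0, 0], "dp": [0, 0, -29], "grip": 1}
    - {"twist": [0, 0, 0], "dp": [0, 0, -29], "grip": 1}
    - {"twist": [0, 0, 0], "dp": [0, 0, -29], "grip": 1}

```text
time: 15.15
tcp_pos: [479.5, -265.6, 285.7]
orientation: [-3.141, 0.0, -1.608]
force: [2.7, -1.0, -0.8]
finger_gap: 0.101
finger_force: 58.5
```

Run:
```python
from h import *
im,P=shot('side');np.savez('s2',im=im,P=P)
Q=P.reshape(-1,3);Q=Q[(Q[:,0]>385)&(Q[:,0]<440)&(Q[:,1]>-300)&(Q[:,1]<-230)]
print('grip top',np.percentile(Q[:,2],[90,98]), 'case',np.median(Q[(Q[:,2]>35)&(Q[:,2]<60)][:,2]),ctrl.sense()['force'],ctrl.sense()['tcp_pos'])
save('s2.png',cv2.resize(im[140:280,280:480],(800,560)))
```

```text
grip top [465.31243115 528.33352576] case 47.74433818412314 [ 3.63830064 -1.7419145   0.59463903] [ 479.50708413 -265.54188833  285.64811047]
```

View pics/s2.png

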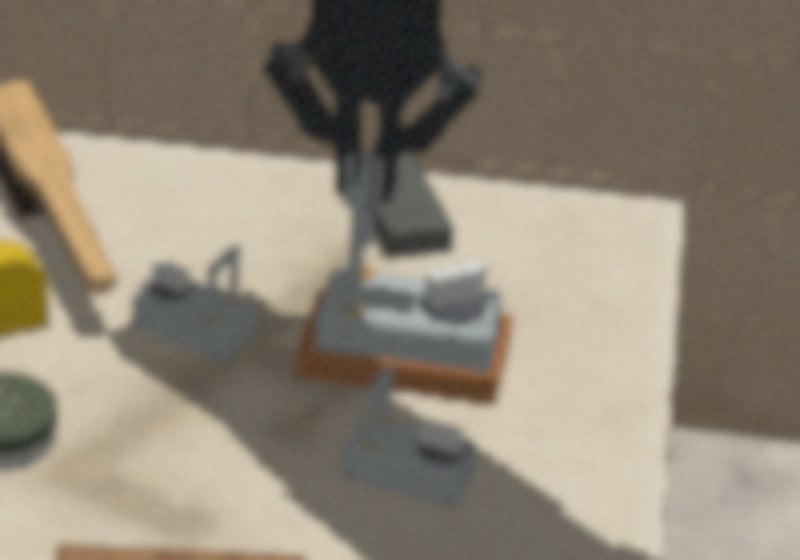

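The shackle is drawn up about 28 mm and the case is still seated in the rest. I tighten the grip, lift, and carry the lock over the box.

Emit:
drive_tool:
  plan:
    - {"twist": [0, 0, 0], "dp": [0, 0, 0], "grip": 1}
    - {"twist": [0, 0, 0], "dp": [0, 0, -2], "grip": 1}
    - {"twist": [0, 0, 0], "dp": [0, 0, -5], "grip": 1}
    - {"twist": [0, 0, 0], "dp": [0, 0, -8], "grip": 1}
    - {"twist": [0, 0, 0], "dp": [0, 0, -13], "grip": 1}
    - {"twist": [0, 0, 0], "dp": [0, 0, -20], "grip": 1}
    - {"twist": [0, 0, 0], "dp": [0, 0, -30], "grip": 1}
    - {"twist": [0, 0, 0], "dp": [0, 0, -42], "grip": 1}
    - {"twist": [0, 0, 0], "dp": [0, 0, -56], "grip": 1}
    - {"twist": [0, 0, 0], "dp": [0, 0, -72], "grip": 1}
    - {"twist": [0, 0, 0], "dp": [0, 0, -88], "grip": 1}
    - {"twist": [0, 0, 0], "dp": [0, 0, -104], "grip": 1}
    - {"twist": [0, 0, 0], "dp": [0, 0, -116], "grip": 1}
    - {"twist": [0, 0, 0], "dp": [0, 0, -124], "grip": 1}
    - {"twist": [0, 0, 0], "dp": [0, 0, -128], "grip": 1}
    - {"twist": [0, 0, 0], "dp": [0, 0, -130], "grip": 1}
    - {"twist": [0, 0, 0], "dp": [0, 0, -130], "grip": 1}
  squeeze: 90

```text
time: 16.9
tcp_pos: [479.4, -265.5, 415.4]
orientation: [3.141, 0.0, -1.608]
force: [1.1, -0.3, -4.8]
finger_gap: 0.089
finger_force: 88.9
```

Force of −4.8 N matches the lock's weight of about 4.5 N. Now the carry.

Emit:
drive_tool:
  plan:
    - {"twist": [0, 0, 0], "dp": [-5, 0, 0], "grip": 1}
    - {"twist": [0, 0, 0], "dp": [-15, 1, 0], "grip": 1}
    - {"twist": [0, 0, 0], "dp": [-30, 1, 0], "grip": 1}
    - {"twist": [0, 0, 0], "dp": [-50, 2, 0], "grip": 1}
    - {"twist": [0, 0, 0], "dp": [-75, 4, 0], "grip": 1}
    - {"twist": [0, 0, 0], "dp": [-102, 5, 0], "grip": 1}
    - {"twist": [0, 0, 0], "dp": [-130, 6, 0], "grip": 1}
    - {"twist": [0, 0, 0], "dp": [-158, 7, 0], "grip": 1}
    - {"twist": [0, 0, 0], "dp": [-186, 9, 0], "grip": 1}
    - {"twist": [0, 0, 0], "dp": [-214, 10, 0], "grip": 1}
    - {"twist": [0, 0, 0], "dp": [-242, 11, 0], "grip": 1}
    - {"twist": [0, 0, 0], "dp": [-270, 13, 0], "grip": 1}
    - {"twist": [0, 0, 0], "dp": [-298, 14, 0], "grip": 1}
    - {"twist": [0, 0, 0], "dp": [-325, 15, 0], "grip": 1}
    - {"twist": [0, 0, 0], "dp": [-350, 16, 0], "grip": 1}
    - {"twist": [0, 0, 0], "dp": [-371, 17, 0], "grip": 1}
    - {"twist": [0, 0, 0], "dp": [-387, 18, 0], "grip": 1}
    - {"twist": [0, 0, 0], "dp": [-397, 19, 0], "grip": 1}
    - {"twist": [0, 0, 0], "dp": [-402, 19, 0], "grip": 1}
    - {"twist": [0, 0, 0], "dp": [-403, 19, 0], "grip": 1}

```text
time: 18.9
tcp_pos: [475.2, 138.5, 415.7]
orientation: [-3.142, 0.0, -1.607]
force: [-0.1, -0.7, -5.5]
finger_gap: 0.096
finger_force: 88.9
```

Emit:
drive_tool:
  plan:
    - {"twist": [0, 0, 0], "dp": [0, 0, 0], "grip": 1}
    - {"twist": [0, 0, 0], "dp": [0, 0, 0], "grip": 1}
    - {"twist": [0, 0, 0], "dp": [0, 0, 0], "grip": 1}
    - {"twist": [0, 0, 0], "dp": [0, 0, 0], "grip": 1}
    - {"twist": [0, 0, 0], "dp": [0, 0, 0], "grip": 1}
    - {"twist": [0, 0, 0], "dp": [0, 0, 0], "grip": 1}
    - {"twist": [0, 0, 0], "dp": [0, 0, 0], "grip": 1}
    - {"twist": [0, 0, 0], "dp": [0, 0, 0], "grip": 1}
    - {"twist": [0, 0, 0], "dp": [0, 0, 0], "grip": 1}
    - {"twist": [0, 0, 0], "dp": [0, 0, 0], "grip": 1}

```text
time: 19.9
tcp_pos: [475.5, 137.9, 415.7]
orientation: [-3.142, 0.0, -1.608]
force: [0.4, -0.7, -6.0]
finger_gap: 0.092
finger_force: 88.9
```

Run:
```python
from h import *
im,P=shot('scene');s=ctrl.sense();print(s['time'],s['tcp_pos'],s['force'],s['finger_gap'])
Q=P.reshape(-1,3);Q=Q[(Q[:,0]>380)&(Q[:,0]<500)&(Q[:,1]>90)&(Q[:,1]<190)&(Q[:,2]>80)&(Q[:,2]<190)]
print(np.percentile(Q,[1,50,99],axis=0))
save('end.png',cv2.resize(im[100:340,100:420],(800,600)))
```

```text
19.95 [475.49824547 137.92782126 415.70408729] [-0.39503472 -0.95429121 -5.18970642] 0.0903994788053741
[[386.40394013 106.57472709 135.98744607]
 [423.48186812 120.42831277 168.76958689]
 [493.416858   164.32008668 187.7684935 ]]
```

View pics/end.png

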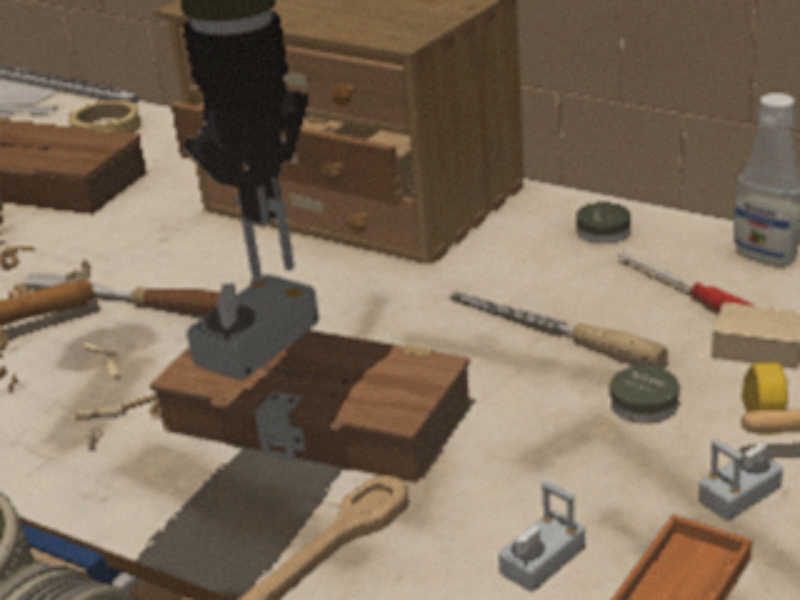

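The lock hangs level from its open shackle over the hasp, well clear of the shut lid, and the other things have not moved.

```bash
python3 -c "
from h import *
print(ctrl.finish_job())"
```

```text
the job is handed in; nothing more can be done
None
```

The job is handed in at about 20 s on the robot's clock (no verdict came back): the lid is shut, the dial is in its notch, and the lock hangs still from its open shackle above the hasp, its underside about 136 mm above the bench.

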